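# Collect finished castings from the mill's catch tray

### The arm

A 6-joint arm with a two-finger parallel gripper is mounted at the origin on the work surface. World frame = base frame: x ahead of the robot, y to its left, z up, the work surface at z = 0. Lengths are in m, angles in rad, forces in N, time in s.
With the tool pointing down it reaches from about 0.35 to 0.925 m from the base axis. Payload 6.4 kg.
Tool frame: the origin (TCP) lies midway between the tips of the shut fingers; the grasp point (between the pads) lies 19 mm behind it; z points along the fingers, y is the line along which they close (so a half turn about z gives the same grasp; the last joint's range is limited). The gripper opens to 94 mm and grips with 3 to 60 N. Pads are 16 mm wide; open, the fingers measure 119 mm over their backs; the gripper's body (75 mm by 177 mm) begins 78 mm behind the grasp point.
Start: joints at [-1.486, 0.245, 1.558, -0, 1.339, -0.174], TCP at [0.166, -0.628, 0.205] pointing down, gripper open.
Joint ranges: [-3.13, 3.13], [-1.02, 2.26], [0.13, 2.54], [-0.95, 4.09], [0.21, 2.88], [-2.74, 2.74]. Speed limits (rad/s): [2.57, 2.57, 3.14, 3.14, 3.14, 3.14].

### API

Orientations are given as a unit quaternion [x, y, z, w].
In Python, from plant import robot gives the robot as it stands. The module is installed in compiled form; this text tells all that it offers.
- The arm moves only by the tool carry_out, never from a script. Its argument "motion" is text: rows parted by semicolons, each of 5 numbers parted by spaces: the shift along the tool's x, y, z as a fraction of full scale, then the turn about the tool's z as a fraction of full scale, then the closure, from 0 (fully open) to 1 (shut). In form: tx ty tz roll jaw; .... A call has 1 to 12 rows; each row shifts and turns the commanded pose from where the row before left it, along the tool's axes as they then stand; what a row does not reach is not made up. Full scale, the value 1, is 200 mm for a shift and pi/2 rad for a turn. A row lasts 1/8 s, in which the tool goes at most 62.5 mm and 10.7 degrees, less where a joint would pass 70% of its speed; a pose out of reach is approached as far as the arm can. A call with a number of a shift or a turn outside -1 to 1 is refused whole. A call with a gripper value outside its range is refused whole. The fingers move at their own pace and stop on an object; the grip force is fixed at half the most. Time passes only in rows, so rows that do not move let the fingers close. It gives the time, the measured TCP pose, the force, the opening and the grip force at its end, in the units of the state.
- robot.get_state(): the state, without advancing time (a new reading comes with each control period).
- robot.get_image(name): name is "scene" or "top"; returns a dict with "img" (400x640x3 uint8, blue, green, red), "fx", "fy", "cx", "cy" (pixels), "rvec" (rotation vector, rad) and "tvec" (3), from world to camera coordinates, as OpenCV has them. Camera axes: x right, y down, z forward; pixel columns grow to the right and rows downward; lengths in m; the calibration is good to about 2 mm. A picture is of the moment at which its call begins. There is no depth.
- robot.hand_in(): hands the job in; it is judged then, once.
The state is a dict: "time_s": time; "joints": joint angles; "dq": joint speeds; "tau": joint torques, N m; "eef_pos": TCP position; "ee_rot": TCP orientation; "force": force on the tool from outside, world axes, zero at the start; "wrist_torque": the same for the moment, N m; "width": finger opening in m; "grasp_force": force on a finger pad.
Only numpy, scipy, OpenCV 4.12 (cv2) and the standard library are available. Lean on these libraries where they do the work, as an engineer would, in place of code of your own. Each camera call takes 0.05 s, during which the arm holds its last target. There are 200 camera calls.

### The job

Turn the red handwheel grip clockwise (seen from the front of the machine) until the steel cross table of the bench mill is wound fully back to its stop, so that the catch tray under it comes free. Then collect the two finished, bright aluminium castings from the tray into the blue tote: lay each one flat on the tote's floor beside the casting already there, setting it down rather than dropping it. Leave the rust-brown raw casting in the tray, the table wound back, and the tote and everything else on the bench where they are.

Things in the scene. Friction and masses are not known exactly. Their poses are not given: they have to be found in the camera images.
- machine: Green bench mill, fixed, on the left, its open front facing right. Origin on the bench under its catch tray's centre; x from front to back, y along the tray, z up. Aluminium tray 170 (x) x 320 (y) x 27 mm high, 5 mm walls and floor. Bed: from x = 100 mm back, 150 mm tall. Pedestal: x -40 to 120, y -320 to -240 mm, 205 mm tall.
- tray_floor (a point): Centre of the catch tray's inner floor, 5 mm above the work surface; axes as machine.
- slide (a joint): Travel of the steel cross table, m: 0 = forward over the tray, 0.085 = fully back at its stop (moves along machine +x). Driven by the handwheel, 13.3 mm per radian; too stiff to push by hand.
- slide_edge (a point): Middle of the lower front edge of the cross table: a plate at z 170 to 200 mm, 330 mm wide, 330 mm deep, a blue vice on its rear half. Wound back, this edge stays 10 mm in front of the tray's centre line and overhangs the rear half of the tray: reach in below it with the tool leaning out over the front about 30 degrees. Axes as machine.
- crank (a joint): Handwheel angle, rad, 0 to 6.39 (stop: table fully back). Grows clockwise seen from the machine's front (about its +x). It can start anywhere from 0 to 1.2.
- crank_axis (a point): Point on the handwheel's axis in the plane of the middle of its grip, 170 mm above the work surface. The axis is horizontal along machine x. The wheel is a dark steel disc of 60 mm radius whose front face is 43 mm further along +x. Axes as machine.
- crank_grip: Red round grip of the handwheel, 24 mm diameter, 70 mm long along machine x, pointing out to the front. Origin at its middle, 50 mm from the wheel's axis; turns with the wheel. At crank angle q it lies from crank_axis in direction (y, z) = (cos(q + 2.93), sin(q + 2.93)). The grip spins freely about its own axis.
- casting_a: Finished casting, bright aluminium with a white milled top, lying in the catch tray roughly along machine x. Central block 84 mm long (x) x 40 mm wide (y) x 34 mm tall (z), with flat parallel sides; a round lug 39 mm across and 14 mm tall at each end, 120 mm overall along x. About 0.3 kg. Origin at the centre of its underside, z up.
- casting_b: The other finished casting, the same as casting_a.
- casting_raw: Raw casting, rust-brown all over, lying in the tray; to be left. Same shape as casting_a.
- casting_old: Finished casting that already lies in the tote, near the tote's -y end. Same shape as casting_a.
- tote: Loose blue open tote, 260 (x) x 320 (y) x 60 mm high, walls and floor 5 mm, about 1 kg. Origin under its centre.
- tote_in (a point): Centre of the tote's inner floor (5 mm above the work surface), axes as the tote: x the short side, y the long side.
- oil_bottle: Bystander: yellow bottle with red cap, 60 mm diameter, 170 mm tall, standing; origin at its foot.
- wrench: Bystander: steel wrench 180 mm long lying flat on the bench between tray and tote; origin near its middle, x axis along it.
- hammer: Bystander: hammer 240 mm long lying flat; origin near its middle, x axis along it.
- brush: Bystander: chip brush 170 mm long lying flat; origin near its middle, x axis along it.
There are look-alikes about, which are no part of the job. What is shaped like the casting_old but yellow is not meant.

How it is judged:
On the way, in this order (a step that is already met when the one before it is completed fails the run):
1. the handwheel's red grip is held by the fingers (contact force between crank_grip and the fingers above 2 N), for 0.2 s.
2. the cross table is wound back to its stop (slide at least 0.081 m) (value of joint slide above 0.081 m), for 0.2 s.
At the end, for the whole second after the job is handed in: Three castings (two collected, one old) at rest flat (tilt < 0.12 rad) on the tote floor, underside within 8 mm of it, origins within 100 mm (x) and 150 mm (y) of its centre; table still back (slide > 0.079 m); raw casting within 40 mm of its first place (x of casting_a in the frame of tote_in between -0.1 and 0.1 m and y of casting_a in the frame of tote_in between -0.15 and 0.15 m and z of casting_a in the frame of tote_in between -0.008 and 0.008 m and angle between each of casting_a, casting_b, casting_old's own z axis and vertical below 0.12 rad and x of casting_b in the frame of tote_in between -0.1 and 0.1 m and y of casting_b in the frame of tote_in between -0.15 and 0.15 m and z of casting_b in the frame of tote_in between -0.008 and 0.008 m and x of casting_old in the frame of tote_in between -0.1 and 0.1 m and y of casting_old in the frame of tote_in between -0.15 and 0.15 m and z of casting_old in the frame of tote_in between -0.008 and 0.008 m and value of joint slide above 0.079 m and linear speed of each of casting_a, casting_b below 0.02 m/s and distance of casting_raw from where it was at the start of the episode below 0.04 m); the robot touches nothing.
It fails at once if a finished casting falls: faster than 0.6 m/s while no finger touches it (let go more than about 20 mm up) ((linear speed of casting_a above 0.6 m/s and contact force between casting_a and the fingers below 0.05 N) or (linear speed of casting_b above 0.6 m/s and contact force between casting_b and the fingers below 0.05 N)).
It fails at once if the raw casting is moved more than 40 mm (distance of casting_raw from where it was at the start of the episode above 0.04 m).
It fails at once if the tote is pushed more than 40 mm (distance of tote from where it was at the start of the episode above 0.04 m).
It fails at once if another thing on the bench is moved more than 50 mm (distance of any of oil_bottle, wrench, hammer, brush from where it was at the start of the episode above 0.05 m).
It also fails if it takes over 72 s, if anything falls off the work surface, if the arm or the gripper's body presses on something with over 40 N, if the wrist force passes 120 N, or if a joint passes its speed limit or range.

## Working session

There is one attempt and no reset: what is moved stays moved. The work goes in short steps, Python scripts to look and compute and a tool call to move; the robot and the scene stay as the last step left them, time stands still between calls to the robot, and variables do not carry over. Pictures are saved under pics/ and viewed, at most 10 in all, crops included, and the job is handed in when it is done.

Besides the shell and the picture viewer there is one more tool, called as name(argument=value, ...) on one line, values as JSON. carry_out: Moves the arm, as the interface text tells. Its arguments: {"type":"object","properties":{"motion":{"type":"string"}},"required":["motion"]}

```bash
mkdir -p pics
python3 - <<'E'
from plant import robot
import cv2
for n in("scene","top"):
    d=robot.get_image(n); cv2.imwrite(f"pics/{n}0.png",d["img"]); print(n,[d[k] for k in("fx","fy","cx","cy","rvec","tvec")])
print(robot.get_state())
E
```

```text
scene [491.0060587176052, 491.0060587176052, 316.6424898974761, 208.7743590118159, array([ 2.4160421 , -0.42764359,  0.14252453]), array([-0.5427791 ,  0.08530436,  1.60809106])]
top [481.7943472048751, 481.7943472048751, 319.43356331223913, 196.33527288338098, array([ 2.1558228 , -2.21718265,  0.06389119]), array([-0.13655557,  0.49331031,  1.71361268])]
{'time_s': 0.1, 'joints': array([-1.48610705e+00,  2.45723915e-01,  1.55887719e+00, -3.42664124e-07,
        1.33871694e+00, -1.74119056e-01]), 'dq': array([ 0.00130972, -0.00209555, -0.00197908,  0.00100911, -0.00164744,
        0.00082656]), 'tau': array([-3.73824587e-04, -4.16915810e+01, -3.15524626e+01,  6.85896794e-02,
        3.10009194e-02, -5.57690930e-05]), 'eef_pos': array([ 0.16630088, -0.62780657,  0.20447658]), 'ee_rot': array([ 9.91638584e-01,  1.29043307e-01,  3.83960686e-05, -8.61843498e-04]), 'force': array([ 0.22944293,  0.67727984, -0.48085962]), 'wrist_torque': array([-0.05515838, -0.00181943,  0.04602304]), 'grasp_force': 0.0, 'width': 0.09399258099000327}
```

View pics/scene0.png

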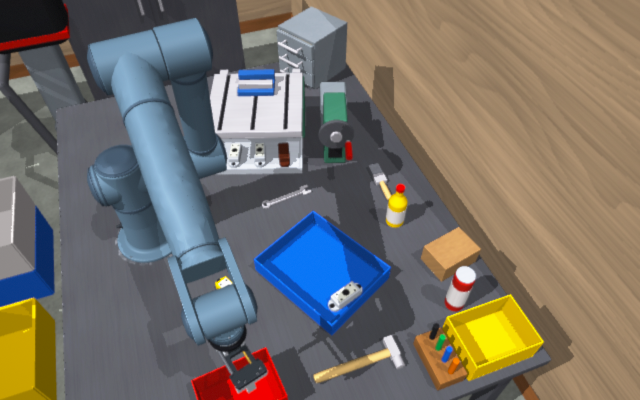

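View pics/top0.png

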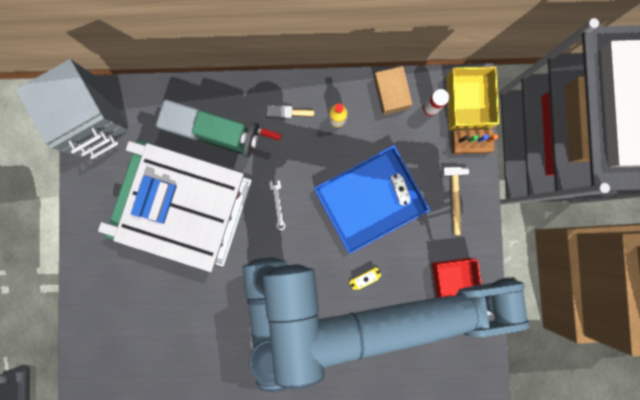

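The scene view shows the mill with bright castings at (235,153) and (260,153) and the rust-brown one at (284,154). The red grip is at (349,150), the blue tote at (322,270) with the old casting at (345,295), and the yellow look-alike at (222,284). In the top view the grip is at (268,134), the tote at (371,199), the wrench at (279,205) and the yellow casting at (366,279). Next I'll take close crops to check these choices.

```bash
cat > h.py <<'E'
import numpy as np, cv2
from scipy.spatial.transform import Rotation as R
from plant import robot
def cam(d):
    return np.array([[d["fx"],0,d["cx"]],[0,d["fy"],d["cy"]],[0,0,1]]),np.array(d["rvec"]),np.array(d["tvec"])
def ray(d,u,v,z):
    K,r,t=cam(d);Rm=R.from_rotvec(r).as_matrix();c=-Rm.T@t
    w=Rm.T@np.linalg.solve(K,[u,v,1]);return c+w*(z-c[2])/w[2]
def proj(d,P):
    K,r,t=cam(d);return cv2.projectPoints(np.float64(P).reshape(-1,1,3),r,t,K,None)[0].reshape(-1,2)
def crop(img,x0,y0,x1,y1,s,fn):
    cv2.imwrite(fn,cv2.resize(img[y0:y1,x0:x1],None,fx=s,fy=s,interpolation=cv2.INTER_CUBIC))
E
python3 - <<'E'
from h import *
a=cv2.imread("pics/scene0.png");b=cv2.imread("pics/top0.png")
crop(a,205,60,365,180,5,"pics/c1.png"); crop(b,95,95,295,275,3.3,"pics/c2.png")
E
```

```text
(no output)
```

View pics/c1.png

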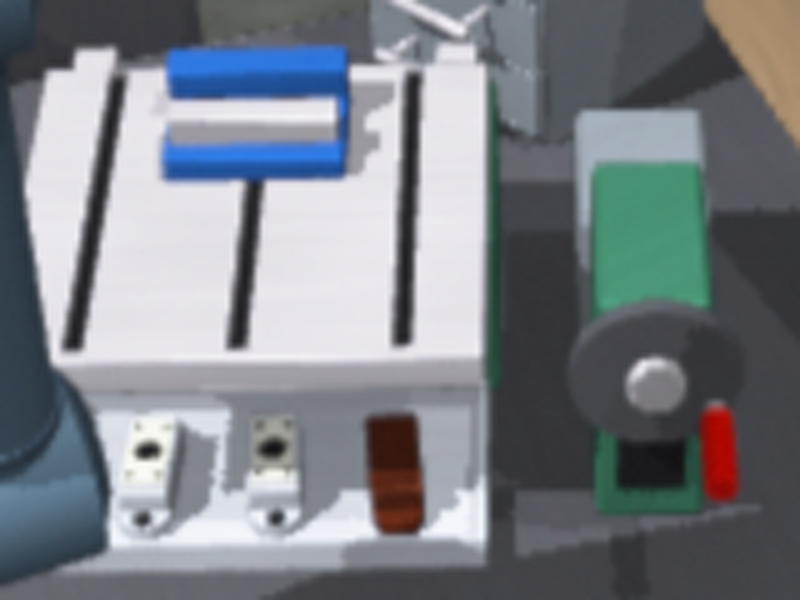

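View pics/c2.png

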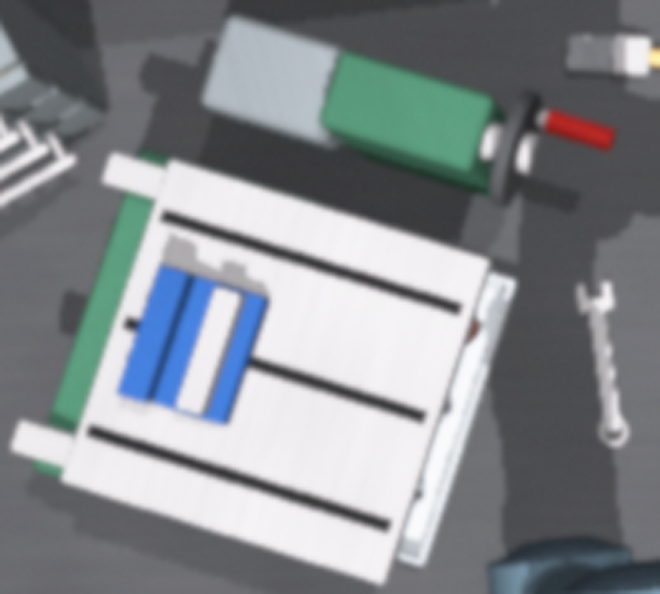

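The crops confirm the choice: the two white-topped castings are at c1 (150,450) and (272,447), i.e. scene (235,150) and (259,149), and the raw one is at c1 (393,470). The grip runs from c1 (716,412) to (722,492). Next I'll fit the poses.

```bash
cat > fit.py <<'E'
from h import *
from scipy.optimize import least_squares
S=robot.get_image("scene");T=robot.get_image("top")
s=lambda u,v:(u/5+205-.4,v/5+60-.4); t=lambda u,v:(u/3.3+95-.35,v/3.3+95-.35)
def pts(p):
    X,Y,yw,q,xa,ya=p; th=q+2.93
    gy,gz=ya+.05*np.cos(th),.17+.05*np.sin(th)
    tx=-.095+.0133*q
    L=[("t",(-.085,-.16,.027),t(517,282)),("t",(-.085,.16,.027),t(415,565)),
     ("t",(tx,-.165,.2),t(489,259)),("t",(tx,.165,.2),t(385,585)),
     ("s",(tx,-.165,.2),s(485,358)),
     ("s",(-.085,-.16,.027),s(487,544)),("s",(-.085,-.16,0),s(487,570)),
     ("t",(xa-.035,gy,gz),t(612,137)),("t",(xa+.035,gy,gz),t(548,119)),
     ("s",(xa-.035,gy,gz),s(722,490)),("s",(xa+.035,gy,gz),s(716,412)),
     ("s",(xa+.043,ya,.17),s(656,370))]
    return L
def world(p,P):
    c,sn=np.cos(p[2]),np.sin(p[2]);return np.array([p[0]+c*P[0]-sn*P[1],p[1]+sn*P[0]+c*P[1],P[2]])
def res(p):
    return np.concatenate([(proj(S if k=="s" else T,world(p,P))[0]-o) for k,P,o in pts(p)])
c=ray(T,240,220,.03)
r=least_squares(res,[c[0],c[1],1.8,.5,-.1,-.28],loss="soft_l1",x_scale=.1)
np.set_printoptions(precision=3,suppress=True)
print(r.x);print(r.fun.reshape(-1,2))
p=r.x;ya=p[5];np.save("fit.npy",p)
print("axis",world(p,(p[4],ya,.17)))
M=lambda w:(R.from_euler("z",-p[2]).apply(np.array(w)-[p[0],p[1],0]))
# castings: front lug tip & block top centre hole
for n,(a,b) in dict(a=((150,450),(143,520)),b=((272,447),(276,520))).items():
    print(n,M(ray(S,*s(*a),.039)),M(ray(S,*s(*b),.019)))
print("raw",M(ray(S,*s(400,527),.019)),M(ray(S,*s(393,470),.039)))
E
python3 fit.py
```

```text
[ 0.432  0.226  1.228  0.774 -0.116 -0.28 ]
[[-0.2   -0.064]
 [ 1.958 -0.1  ]
 [ 0.762  0.184]
 [-0.816 -0.3  ]
 [-0.096 -0.007]
 [-0.325 -0.429]
 [-0.086 -0.395]
 [-0.191  0.686]
 [-0.603 -0.232]
 [ 0.146 -0.601]
 [ 0.379  0.578]
 [ 0.056  1.616]]
axis [0.656 0.023 0.17 ]
a [0.001 0.088 0.039] [-0.052  0.09   0.019]
b [ 0.003 -0.002  0.039] [-0.053 -0.007  0.019]
raw [-0.061 -0.097  0.019] [-0.023 -0.092  0.039]
```

Run:
```python
from h import *
a=cv2.imread("pics/top0.png");b=cv2.imread("pics/scene0.png")
A=cv2.resize(a[135:265,305:440],None,fx=4,fy=4,interpolation=cv2.INTER_CUBIC)
B=cv2.resize(b[205:335,245:400],None,fx=1.7,fy=1.7,interpolation=cv2.INTER_CUBIC)
o=np.zeros((520,800,3),np.uint8);o[:,:540]=A;o[:B.shape[0],540:540+B.shape[1]]=B[:,:260];cv2.imwrite("pics/c3.png",o)
```

```text
(no output)
```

View pics/c3.png

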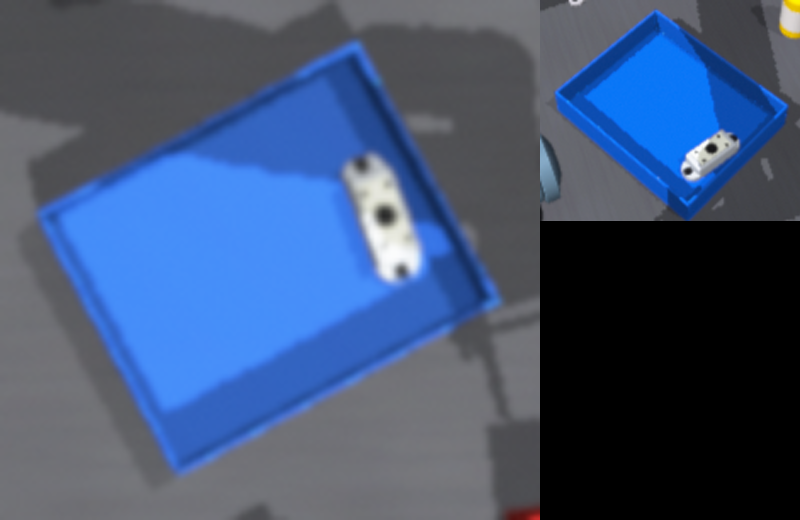

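```bash
cat > plan.py <<'E'
from h import *
np.set_printoptions(precision=3,suppress=True)
p=np.load("fit.npy")
def W(x,y,z): 
    c,s=np.cos(p[2]),np.sin(p[2]); return np.array([p[0]+c*x-s*y,p[1]+s*x+c*y,z])
def M(w): return R.from_euler("z",-p[2]).apply(np.array(w)-[p[0],p[1],0])
def go(target,st=None):
    st=st or robot.get_state(); Rm=R.from_quat(st["ee_rot"])
    d=Rm.inv().apply(np.array(target)-st["eef_pos"]); x=Rm.as_matrix()[:,0]
    print("full-scale shift",d/.2,"yaw deg",np.degrees(np.arctan2(x[1],x[0])),"jaw",st["width"],"t",st["time_s"]); return d
E
python3 - <<'E'
from plan import *
T=robot.get_image("top");S=robot.get_image("scene")
t=lambda u,v:(u/4+305-.4,v/4+135-.4)
C=np.array([ray(T,*t(*q),.06) for q in((360,43),(40,213),(180,472),(497,298))]);print(C,C.mean(0))
print("lens",[np.linalg.norm(C[i]-C[i-1]) for i in range(4)])
d=(C[1]+C[2]-C[0]-C[3]);yw=np.arctan2(d[1],d[0])-np.pi/2;print("tote yaw",yw,np.degrees(yw))
o=[ray(T,*t(*q),z) for q,z in(((385,215),.039),((362,163),.019),((401,271),.019))]
print("old in tote",[R.from_euler("z",-yw).apply(a-C.mean(0)) for a in o])
s=lambda u,v:(540+0,0)
print("bottle cap",ray(T,339,108,.17),"bottle scene",ray(S,400,188,.17)); print("wrench",M(ray(T,277,182,0)),M(ray(T,281,228,0)))
q=p[3]+2.93; g=W(p[4]-.012,p[5]+.05*np.cos(q),.17+.05*np.sin(q)-.019)
print("grip TCP target",g,"mach yaw deg",np.degrees(p[2]))
E
```

```text
[[ 0.659 -0.42   0.06 ]
 [ 0.517 -0.134  0.06 ]
 [ 0.288 -0.25   0.06 ]
 [ 0.431 -0.53   0.06 ]] [ 0.474 -0.334  0.06 ]
lens [np.float64(0.2529227327355226), np.float64(0.31856399960938064), np.float64(0.2560206283170796), np.float64(0.3151186958447886)]
tote yaw 0.46638864286356885 26.722100848916735
old in tote [array([-0.017, -0.11 , -0.021]), array([ 0.034, -0.118, -0.041]), array([-0.068, -0.102, -0.041])]
bottle cap [ 0.77  -0.224  0.17 ] bottle scene [ 0.767 -0.228  0.17 ]
wrench [-0.172 -0.184  0.   ] [-0.238 -0.03   0.   ]
grip TCP target [ 0.692 -0.002  0.124] mach yaw deg 70.37994145146186
```

carry_out(motion="0 0 -0.08 -0.103 0; 0 0 -0.08 -0.103 0; 0 0 -0.08 -0.103 0; 0 0 -0.08 -0.103 0; 0 0 -0.08 -0.103 0; 0 0 -0.08 -0.103 0; 0 0 0 0 0")

```text
time_s: 1.18
eef_pos: [0.1664, -0.629, 0.303]
ee_rot: [0.817, 0.576, -0.001, 0.001]
force: [-0.4, -0.3, -0.4]
width: 0.0939
grasp_force: 0.0
```

Run:
```python
from plan import *
go([.692,-.002,.26])
```

```text
full-scale shift [3.837 1.42  0.206] yaw deg 70.34372662901698 jaw 0.0939003186613257 t 1.175
```

carry_out(motion="0.274 0.101 0 0 0; 0.274 0.101 0 0 0; 0.274 0.101 0 0 0; 0.274 0.101 0 0 0; 0.274 0.101 0 0 0; 0.274 0.101 0 0 0; 0.274 0.101 0 0 0; 0.274 0.101 0 0 0; 0.274 0.101 0 0 0; 0.274 0.101 0 0 0; 0.274 0.101 0 0 0; 0.274 0.101 0 0 0")

```text
time_s: 2.68
eef_pos: [0.6155, -0.088, 0.3004]
ee_rot: [0.818, 0.576, -0.0, -0.0]
force: [1.2, -0.3, 0.0]
width: 0.0942
grasp_force: 0.0
```

Run:
```python
from plan import *
print(robot.get_state()["eef_pos"]);go([.692,-.002,.124])
```

```text
[ 0.616 -0.088  0.3  ]
full-scale shift [0.534 0.216 0.881] yaw deg 70.27729414951739 jaw 0.09420013877472593 t 2.675
```

Move above the grip and descend, then take a picture before closing.

carry_out(motion="0.267 0.108 0.1 0 0; 0.267 0.108 0.1 0 0; 0 0 0.2 0 0; 0 0 0.2 0 0; 0 0 0.2 0 0; 0 0 0.081 0 0; 0 0 0 0 0")

```text
time_s: 3.55
eef_pos: [0.6905, -0.0035, 0.1239]
ee_rot: [0.817, 0.576, -0.001, -0.001]
force: [-0.3, -0.7, 0.3]
width: 0.0943
grasp_force: 0.0
```

Run:
```python
from plan import *
go([.692,-.002,.124])
d=robot.get_image("scene");e=robot.get_image("top")
A=cv2.resize(d["img"][60:200,270:400],None,fx=3,fy=3);B=cv2.resize(e["img"][80:220,215:345],None,fx=3,fy=3)
cv2.imwrite("pics/g1.png",np.hstack([A,B]))
```

```text
full-scale shift [ 0.01   0.005 -0.001] yaw deg 70.37892389254321 jaw 0.09429629965904315 t 3.55
```

View pics/g1.png

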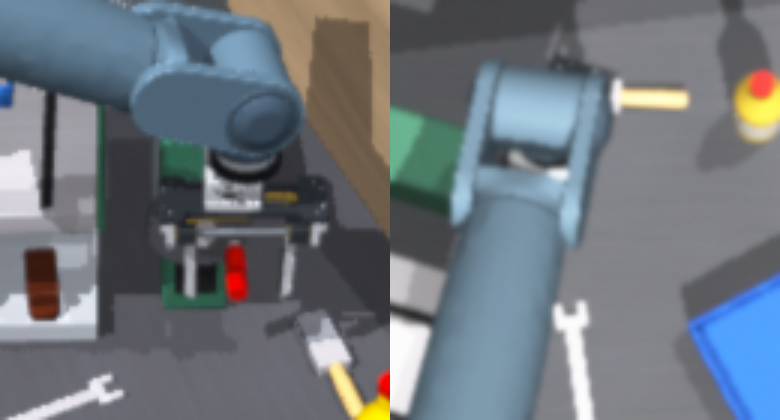

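The fingers straddle the red grip: it is at g1 (236,270), between fingers at 190 and 288. Closing now.

carry_out(motion="0 0 0 0 1; 0 0 0 0 1; 0 0 0 0 1; 0 0 0 0 1; 0 0 0 0 1; 0 0 0 0 1; 0 0 0 0 1")

```text
time_s: 4.53
eef_pos: [0.6913, -0.0036, 0.1252]
ee_rot: [0.817, 0.577, -0.0, -0.0]
force: [-0.1, 0.3, 0.2]
width: 0.0274
grasp_force: 0.8
```

```bash
cat > arc.py <<'E'
from plan import *
s=robot.get_state();e=s["eef_pos"];print(s["grasp_force"],s["width"],s["force"],s["time_s"])
m=M(e);a=np.arctan2(m[2]+.019-.17,m[1]-p[5]);q=(a-2.93)%(2*np.pi);print("m",m,"q est",q,"radius",np.hypot(m[1]-p[5],m[2]+.019-.17))
E
python3 - <<'E'
from arc import *
q0=q; n=24; end=6.36
x=R.from_quat(s["ee_rot"]).as_matrix();print("tool axes in machine\n",R.from_euler("z",-p[2]).apply(x.T))
qs=np.linspace(q0,end,n+1);P=np.c_[.05*np.cos(qs+2.93),.05*np.sin(qs+2.93)];D=np.diff(P,axis=0)/.2
print("dtoolY=-dy, dtoolZ=-dz");print(-D)
E
```

```text
0.7795090600848198 0.027359578882478298 [-0.121  0.335  0.187] 4.525
m [-0.129 -0.322  0.125] q est 0.7636569916675349 radius 0.04914722092566927
tool axes in machine
 [[ 1.     0.001  0.   ]
 [ 0.001 -1.    -0.   ]
 [ 0.     0.    -1.   ]]
dtoolY=-dy, dtoolZ=-dz
[[-0.036  0.046]
 [-0.046  0.036]
 [-0.053  0.025]
 [-0.057  0.012]
 [-0.058 -0.002]
 [-0.056 -0.015]
 [-0.051 -0.028]
 [-0.043 -0.039]
 [-0.033 -0.048]
 [-0.021 -0.054]
 [-0.008 -0.058]
 [ 0.005 -0.058]
 [ 0.019 -0.055]
 [ 0.031 -0.049]
 [ 0.041 -0.041]
 [ 0.05  -0.03 ]
 [ 0.055 -0.018]
 [ 0.058 -0.005]
 [ 0.057  0.009]
 [ 0.054  0.022]
 [ 0.047  0.034]
 [ 0.038  0.044]
 [ 0.027  0.051]
 [ 0.014  0.056]]
```

carry_out(motion="0 0 0 0 1; 0 0 0 0 1; 0 0 0 0 1; 0 0 0 0 1")

```text
time_s: 5.03
eef_pos: [0.6896, -0.003, 0.1247]
ee_rot: [0.817, 0.577, -0.002, -0.002]
force: [-6.1, 1.5, 1.5]
width: 0.0231
grasp_force: 30.0
```

```bash
python3 arc.py
```

```text
29.991169273853302 0.023107516876171325 [-6.067  1.476  1.507] 5.025
m [-0.129 -0.32   0.125] q est 0.7923091538723774 radius 0.047885302678405725
```

carry_out(motion="0 -0.036 0.046 0 1; 0 -0.046 0.036 0 1; 0 -0.053 0.025 0 1; 0 -0.057 0.012 0 1; 0 -0.058 -0.002 0 1; 0 -0.056 -0.015 0 1; 0 -0.051 -0.028 0 1; 0 -0.043 -0.039 0 1")

```text
time_s: 6.02
eef_pos: [0.6172, 0.022, 0.1184]
ee_rot: [0.817, 0.577, 0.001, 0.002]
force: [7.4, -4.0, -4.7]
width: 0.0234
grasp_force: 30.0
```

```bash
python3 arc.py
```

```text
29.983018040657043 0.02339934360953117 [ 7.383 -4.043 -4.654] 6.025
m [-0.13  -0.243  0.118] q est 2.623912868791563 radius 0.04897967503191047
```

carry_out(motion="0 -0.033 -0.048 0 1; 0 -0.021 -0.054 0 1; 0 -0.008 -0.058 0 1; 0 0.005 -0.058 0 1; 0 0.019 -0.055 0 1; 0 0.031 -0.049 0 1; 0 0.041 -0.041 0 1; 0 0.05 -0.03 0 1")

```text
time_s: 7.02
eef_pos: [0.6291, 0.0179, 0.1978]
ee_rot: [0.817, 0.577, -0.003, -0.003]
force: [-11.0, -2.1, 0.6]
width: 0.0229
grasp_force: 30.0
```

carry_out(motion="0 0.055 -0.018 0 1; 0 0.058 -0.005 0 1; 0 0.057 0.009 0 1; 0 0.054 0.022 0 1; 0 0.047 0.034 0 1; 0 0.038 0.044 0 1; 0 0.027 0.051 0 1; 0 0.014 0.056 0 1; 0 0 0 0 1; 0 0 0 0 1")

```text
time_s: 8.28
eef_pos: [0.6979, -0.0059, 0.1595]
ee_rot: [0.817, 0.577, 0.0, -0.0]
force: [-5.8, -1.3, 0.8]
width: 0.0232
grasp_force: 30.0
```

```bash
python3 arc.py
```

```text
29.989898800849915 0.02324258145393004 [-5.838 -1.26   0.762] 8.275
m [-0.129 -0.329  0.159] q est 0.03990792580213043 radius 0.0495355156271633
```

carry_out(motion="0 0.003 0.018 0 1; 0 0 0 0 1; 0 0 0 0 1; 0 0 0 0 0; 0 0 0 0 0; 0 0 0 0 0; 0 0 0 0 0; 0 0 0 0 0; -0.1 0 -0.2 0 0; -0.2 0 -0.2 0 0; -0.3 0 -0.1 0 0; -0.3 0 0 0 0")

```text
time_s: 9.78
eef_pos: [0.6389, -0.1768, 0.2575]
ee_rot: [0.817, 0.577, 0.001, 0.002]
force: [-0.1, -0.3, -0.3]
width: 0.0939
grasp_force: 0.0
```

Run:
```python
from arc import *
d=robot.get_image("scene");e=robot.get_image("top")
A=cv2.resize(d["img"][60:190,200:365],None,fx=4.8,fy=4.5,interpolation=cv2.INTER_CUBIC)
cv2.imwrite("pics/g2.png",A); cv2.imwrite("pics/g2top.png",e["img"])
```

```text
0.0 0.09391120584922509 [-0.078 -0.291 -0.322] 9.775
m [-0.31  -0.33   0.258] q est 5.367646591666954 radius 0.1179196965220487
```

View pics/g2.png

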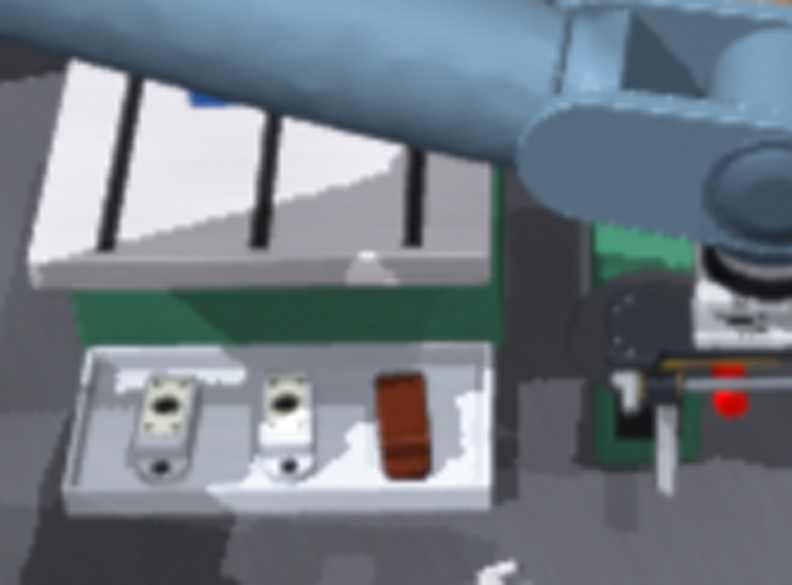

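Run:
```python
from plan import *
S=robot.get_image("scene")
s=lambda u,v:(u/4.8+200-.4,v/4.5+60-.4)
f=lambda u,v,z:M(ray(S,*s(u,v),z))
print("tray corners",f(494,345,.027),f(491,490,.027),f(65,490,.027),f(90,347,.027))
print("table edge top",f(490,248+8,.2),f(35,262,.2), "bottom", f(490,283,.17),f(33,285,.17))
print("a",f(165,405,.039),f(160,468,.019),"front tip",f(160,480,.012),"block front edge top",f(136,433,.039),f(190,433,.039),"back",f(150,375,.039),f(195,377,.039))
print("b",f(287,403,.039),f(289,466,.019),"blk",f(258,436,.039),f(313,436,.039),"back",f(268,375,.039),f(312,375,.039))
print("go a",W(-.051,.09,.007),"b",W(-.051,-.003,.007))
```

```text
tray corners [ 0.083 -0.161  0.027] [-0.088 -0.161  0.027] [-0.083  0.158  0.027] [0.086 0.16  0.027]
table edge top [-0.01  -0.164  0.2  ] [-0.012  0.159  0.2  ] bottom [-0.005 -0.163  0.17 ] [-0.003  0.167  0.17 ]
a [0.001 0.09  0.039] [-0.052  0.091  0.019] front tip [-0.058  0.091  0.012] block front edge top [-0.031  0.109  0.039] [-0.032  0.068  0.039] back [0.037 0.105 0.039] [0.034 0.07  0.039]
b [ 0.002 -0.003  0.039] [-0.051 -0.007  0.019] blk [-0.036  0.016  0.039] [-0.037 -0.026  0.039] back [0.036 0.014 0.039] [ 0.035 -0.021  0.039]
go a [0.33  0.208 0.007] b [0.417 0.177 0.007]
```

Run:
```python
from plan import *
print(robot.get_state()["joints"]);go(W(-.066,-.007,.2575))
```

```text
[-0.443  0.237  1.477  0.     1.427 -0.097]
full-scale shift [ 1.219 -1.616 -0.015] yaw deg 70.2000853142377 jaw 0.09395718703102977 t 9.925
```

carry_out(motion="0.153 -0.202 0 0 0.3; 0.153 -0.202 0 0 0.3; 0.153 -0.202 0 0 0.3; 0.153 -0.202 0 0 0.3; 0.153 -0.202 0 0 0.3; 0.153 -0.202 0 0 0.3; 0.153 -0.202 0 0 0.3; 0.153 -0.202 0 0 0.3; 0 0 0.25 0 0.3; 0 0 0.25 0 0.3; 0 0 0.25 0 0.3; 0 0 0.15 0 0.3")

```text
time_s: 11.42
eef_pos: [0.4136, 0.1647, 0.0718]
ee_rot: [0.816, 0.577, -0.001, -0.001]
force: [0.2, 0.5, -0.5]
width: 0.0661
grasp_force: 0.0
```

Run:
```python
from plan import *
s=robot.get_state();print(M(s["eef_pos"]),s["width"]);go(W(-.066,-.007,.010))
d=robot.get_image("scene")["img"]
cv2.imwrite("pics/g3.png",cv2.resize(d[40:190,180:365],None,fx=4.2,fy=4,interpolation=cv2.INTER_CUBIC))
```

```text
[-0.064 -0.004  0.072] 0.06608420940638783
full-scale shift [-0.012  0.018  0.309] yaw deg 70.54814244830615 jaw 0.06608420940638783 t 11.425
```

View pics/g3.png

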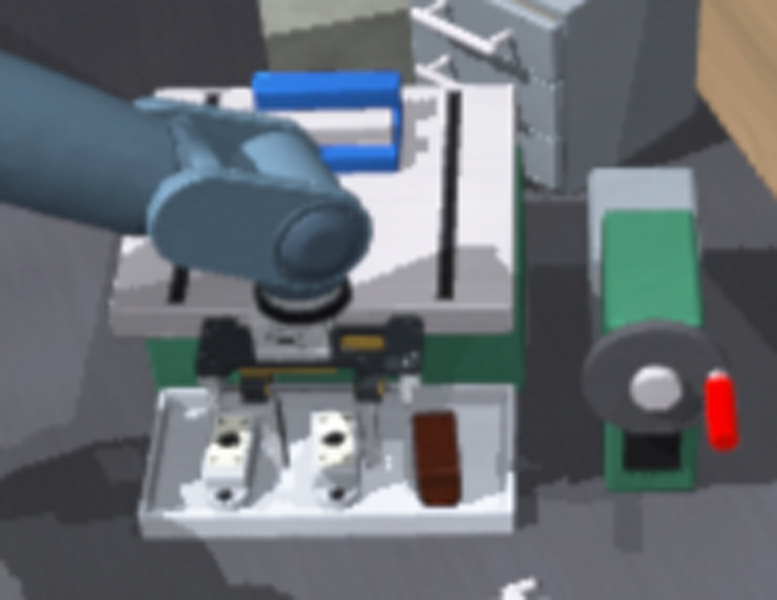

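The gripper hangs over casting b, with the fingers at g3 (282,440) and (375,440) on either side of it. The raw casting at (437,458) is clear of them, and the table is back. I'll descend slowly and watch the force.

carry_out(motion="-0.01 0.015 0.1 0 0.3; 0 0 0.1 0 0.3; 0 0 0.05 0 0.3; 0 0 0.02 0 0.3; 0 0 0 0 0.3")

```text
time_s: 12.1
eef_pos: [0.4181, 0.1612, 0.0209]
ee_rot: [0.817, 0.577, 0.0, 0.0]
force: [-0.7, -0.1, 0.2]
width: 0.0654
grasp_force: 0.0
```

carry_out(motion="0 0 0.02 0 0.3; 0 0 0.01 0 0.3; 0 0 0 0 0.3")

```text
time_s: 12.48
eef_pos: [0.4178, 0.1609, 0.0144]
ee_rot: [0.817, 0.577, -0.0, -0.0]
force: [0.1, -0.7, -1.1]
width: 0.0659
grasp_force: 0.0
```

carry_out(motion="0 0 0.02 0 0.3; 0.02 0 0 0 0.3; 0.02 0 0 0 0.3; 0 0 0 0 0.3")

```text
time_s: 12.98
eef_pos: [0.4207, 0.1688, 0.0105]
ee_rot: [0.817, 0.577, 0.0, 0.0]
force: [-0.1, -0.4, 0.7]
width: 0.0657
grasp_force: 0.0
```

carry_out(motion="0.015 0 0 0 0.3; 0.01 0 0 0 0.3; 0 0 0 0 0.3")

```text
time_s: 13.35
eef_pos: [0.4222, 0.1733, 0.0105]
ee_rot: [0.817, 0.577, 0.0, 0.0]
force: [-0.8, -0.1, -0.6]
width: 0.0664
grasp_force: 0.0
```

```bash
cat > w.py <<'E'
from plan import *
s=robot.get_state();print(M(s["eef_pos"]),"F mach",R.from_euler("z",-p[2]).apply(s["force"]),s["width"],s["grasp_force"],s["time_s"],s["wrist_torque"])
E
python3 w.py
```

```text
[-0.053 -0.009  0.01 ] F mach [-0.362  0.712 -0.562] 0.06635840036396293 0.0 13.35 [-0.032 -0.032 -0.004]
```

carry_out(motion="0.01 0.005 0 0 0.3; 0.005 0.005 0 0 0.3; 0 0 0 0 0.3")

```text
time_s: 13.72
eef_pos: [0.4252, 0.1753, 0.0105]
ee_rot: [0.817, 0.577, 0.0, 0.0]
force: [0.4, 0.3, -0.9]
width: 0.0656
grasp_force: 0.0
```

carry_out(motion="0 0 0 0 1; 0 0 0 0 1; 0 0 0 0 1; 0 0 0 0 1; 0 0 0 0 1; 0 0 0 0 1; 0 0 0 0 1")

```text
time_s: 14.6
eef_pos: [0.425, 0.1753, 0.0103]
ee_rot: [0.817, 0.577, 0.0, -0.0]
force: [-0.9, -0.1, -0.0]
width: 0.0354
grasp_force: 29.2
```

```bash
python3 w.py
```

```text
[-0.05  -0.011  0.01 ] F mach [-0.335  0.789 -0.011] 0.035393299816456836 29.22848647052888 14.6 [0.059 0.142 0.085]
```

carry_out(motion="-0.02 0 0 0 1; -0.02 0 0 0 1; -0.02 0 0 0 1; -0.02 0 0 0 1; -0.01 0 0 0 1; 0 0 0 0 1")

```text
time_s: 15.35
eef_pos: [0.419, 0.1582, 0.0104]
ee_rot: [0.817, 0.577, -0.0, 0.0]
force: [-0.1, 0.2, -1.8]
width: 0.0354
grasp_force: 29.8
```

```bash
python3 w.py
python3 - <<'E'
from plan import *
d=robot.get_image("scene")["img"]
cv2.imwrite("pics/g4.png",cv2.resize(d[120:180,200:310],None,fx=7,fy=7,interpolation=cv2.INTER_CUBIC))
E
```

```text
[-0.068 -0.011  0.01 ] F mach [ 0.198  0.175 -1.785] 0.03538968646240109 29.754570549703203 15.35 [-0.024 -0.172  0.032]
```

View pics/g4.png

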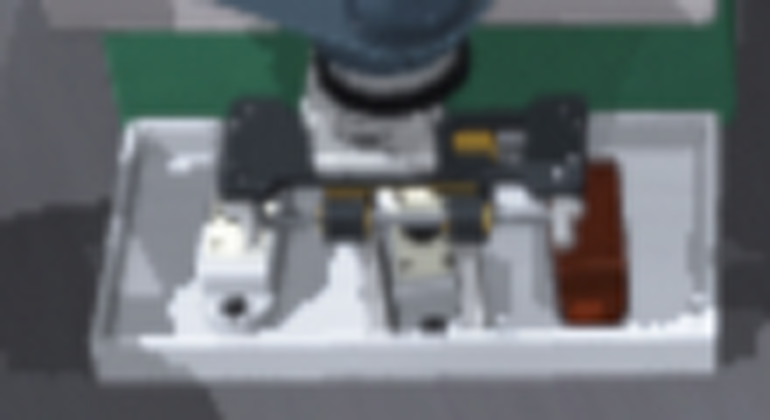

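Casting b has been dragged forward: its front lug is at g4 (435,322), near the tray wall, and the raw casting is untouched. Next I'll regrip on the block.

carry_out(motion="-0.015 0 0 0 1; 0 0 0 0 0.3; 0 0 0 0 0.3; 0 0 0 0 0.3; 0 0 0 0 0.3; 0.04 0 0 0 0.3; 0.04 0 0 0 0.3; 0.02 0 0 0 0.3; 0 0 0 0 0.3; 0 0 0 0 1; 0 0 0 0 1; 0 0 0 0 1")

```text
time_s: 16.9
eef_pos: [0.4244, 0.1742, 0.0104]
ee_rot: [0.817, 0.577, -0.0, -0.0]
force: [-0.3, 0.4, 0.1]
width: 0.0411
grasp_force: 29.4
```

carry_out(motion="0 0 0 0 1; 0 0 0 0 1; 0 0 0 0 1; 0 0 0 0 1; 0 0 0 0 1")

```text
time_s: 17.52
eef_pos: [0.4245, 0.1743, 0.0104]
ee_rot: [0.817, 0.577, -0.0, -0.0]
force: [-2.1, -1.4, 1.1]
width: 0.0411
grasp_force: 29.5
```

```bash
python3 w.py
```

```text
[-0.051 -0.011  0.01 ] F mach [-1.971  1.489  1.122] 0.041125592481789014 29.507473586127162 17.525 [-0.183  0.333  0.051]
```

carry_out(motion="-0.015 0 0 0 1; -0.012 0 0 0 1; 0 0 0 0 1; 0 0 0 0 0.4; 0 0 0 0 0.4; 0.015 0 0 0 0.4; 0.015 0 0 0 0.4; 0 0 0 0 1; 0 0 0 0 1; 0 0 0 0 1; 0 0 0 0 1; 0 0 0 0 1")

```text
time_s: 19.02
eef_pos: [0.4249, 0.175, 0.0104]
ee_rot: [0.817, 0.577, 0.0, -0.0]
force: [1.1, 2.0, -1.8]
width: 0.0416
grasp_force: 29.1
```

```bash
python3 w.py
```

```text
[-0.05  -0.011  0.01 ] F mach [ 2.249 -0.349 -1.796] 0.04161481307794454 29.13294978439808 19.025 [ 0.172 -0.095  0.045]
```

carry_out(motion="0 0 -0.02 0 1; 0 0 -0.03 0 1; 0 0 -0.05 0 1; 0 0 -0.05 0 1; 0 0 0 0 1")

```text
time_s: 19.65
eef_pos: [0.4257, 0.1748, 0.0416]
ee_rot: [0.817, 0.577, 0.001, 0.001]
force: [-0.1, 0.7, -3.1]
width: 0.0417
grasp_force: 29.2
```

```bash
python3 w.py
```

```text
[-0.05  -0.012  0.042] F mach [ 0.612  0.317 -3.086] 0.04171253062809568 29.16763063520193 19.65 [-0.167  0.012 -0.019]
```

carry_out(motion="0 0 -0.1 0 1; -0.05 0 -0.1 0 1; -0.12 0 -0.1 0 1; -0.18 0 -0.1 0 1; -0.2 0 -0.1 0 1; -0.2 0 0 0.097 1; -0.15 0 0 0.097 1; 0 0 0 0.097 1; 0 0 0 0.097 1; 0 0 0 0.097 1; 0 0 0 0 1")

```text
time_s: 21.02
eef_pos: [0.36, 0.0071, 0.1401]
ee_rot: [0.973, 0.233, -0.001, -0.0]
force: [0.2, 0.2, -2.3]
width: 0.0415
grasp_force: 29.2
```

```bash
cat >> plan.py <<'E'
TC=np.array([.474,-.334,0]);TY=np.radians(26.7)
def tw(x,y,z): return TC+R.from_euler("z",TY).apply([x,y,0])+[0,0,z]
E
python3 w.py
python3 - <<'E'
from plan import *
go(tw(-.035,.080,.14))
d=robot.get_image("scene")["img"];e=robot.get_image("top")["img"]
cv2.imwrite("pics/g5.png",np.vstack([cv2.resize(d[110:240,210:400],None,fx=3,fy=3,interpolation=cv2.INTER_CUBIC)[:300],cv2.resize(e[130:230,240:430],None,fx=3,fy=3)]))
E
```

```text
[-0.23  -0.006  0.14 ] F mach [ 0.304 -0.12  -2.314] 0.04145212851739177 29.17048741132021 21.025 [-0.015  0.068 -0.016]
full-scale shift [-0.437  1.378  0.001] yaw deg 26.89040461378659 jaw 0.04145212851739177 t 21.025
```

View pics/g5.png

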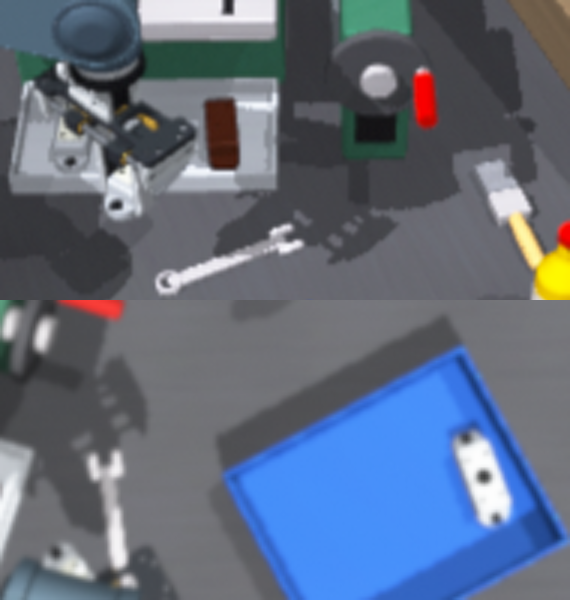

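Casting b is held clear of the tray, its front lug at g5 (122,205). The raw casting, the wrench and the tote are undisturbed. Next I'll carry it to the tote.

carry_out(motion="-0.073 0.23 0 0 1; -0.073 0.23 0 0 1; -0.073 0.23 0 0 1; -0.073 0.23 0 0 1; -0.073 0.23 0 0 1; -0.073 0.23 0 0 1; 0 0 0 0 1; 0 0 0 0 1")

```text
time_s: 22.12
eef_pos: [0.4064, -0.2781, 0.1399]
ee_rot: [0.973, 0.232, -0.0, -0.001]
force: [0.2, 0.8, -3.3]
width: 0.041
grasp_force: 29.5
```

Run:
```python
from plan import *
go(tw(-.035,.080,.011))
```

```text
full-scale shift [0.002 0.003 0.645] yaw deg 26.85130564818803 jaw 0.04101145263494446 t 22.125
```

carry_out(motion="0 0 0.15 0 1; 0 0 0.15 0 1; 0 0 0.15 0 1; 0 0 0.08 0 1; 0 0 0.04 0 1; 0 0 0 0 1")

```text
time_s: 22.88
eef_pos: [0.4069, -0.2786, 0.0267]
ee_rot: [0.973, 0.232, 0.0, 0.0]
force: [0.1, 0.2, -2.5]
width: 0.0409
grasp_force: 29.5
```

carry_out(motion="0 0 0.03 0 1; 0 0 0.025 0 1; 0 0 0.02 0 1; 0 0 0 0 1")

```text
time_s: 23.38
eef_pos: [0.4065, -0.2785, 0.011]
ee_rot: [0.973, 0.232, -0.0, -0.0]
force: [-0.6, -0.7, -3.1]
width: 0.041
grasp_force: 29.5
```

carry_out(motion="0 0 0.006 0 1; 0 0 0 0 1; 0 0 0 0 0.3; 0 0 0 0 0.3; 0 0 0 0 0.3; 0 0 0 0 0.3; 0 0 -0.1 0 0.3; 0 0 -0.25 0 0.3; 0 0 -0.3 0 0.3; 0 -0.1 0 0 0.3; 0 -0.2 0 0 0.3; 0 0 0 0 0.3")

```text
time_s: 24.88
eef_pos: [0.3789, -0.2235, 0.1398]
ee_rot: [0.973, 0.232, -0.0, -0.0]
force: [0.2, -0.8, -0.1]
width: 0.0658
grasp_force: 0.0
```

Run:
```python
from plan import *
go(W(-.15,.091,.14)); print(W(-.066,.091,.14))
t=robot.get_image("top")["img"];cv2.imwrite("pics/x.png",t)
e=robot.get_state()["eef_pos"]
x=R.from_euler("z",p[2]); d=x.inv().apply(W(-.066,.091,.14)-e); print("after yaw-align, tool shift fs",d*[1,-1,-1]/.2)
# bright non-blue blobs inside the tote
T=robot.get_image("top");k=t.astype(int);m=((k[:,:,2]>120)&(abs(k[:,:,0]-k[:,:,2])<70)).astype(np.uint8)
n,l,st,c=cv2.connectedComponentsWithStats(m)
for i in range(1,n):
    if st[i,4]>60:
        w=ray(T,*c[i],.036);q=R.from_euler("z",-TY).apply(w-TC)
        if abs(q[0])<.13 and abs(q[1])<.16: 
            yy,xx=np.where(l==i);ev,V=np.linalg.eigh(np.cov(np.array([ray(T,a,b,.036)[:2] for a,b in zip(xx,yy)]).T));print(st[i,4],q,np.degrees(np.arctan2(V[1,1],V[0,1])),4*np.sqrt(ev))
```

```text
full-scale shift [ 0.394 -1.699 -0.   ] yaw deg 26.873112555031774 jaw 0.06584007449214595 t 24.875
[0.324 0.194 0.14 ]
after yaw-align, tool shift fs [ 1.88  -0.966  0.001]
343 [-0.018 -0.107  0.036] -161.99127932146646 [0.05 0.12]
115 [0.022 0.076 0.036] -139.37637063816805 [0.034 0.059]
663 [-0.03   0.153  0.036] 97.60613210596323 [0.102 0.202]
```

carry_out(motion="0 0 0 -0.097 0.3; 0 0 0 -0.097 0.3; 0 0 0 -0.097 0.3; 0 0 0 -0.097 0.3; 0 0 0 -0.096 0.3; 0.2 -0.14 0 0 0.3; 0.24 -0.138 0 0 0.3; 0.24 -0.138 0 0 0.3; 0.24 -0.138 0 0 0.3; 0.24 -0.138 0 0 0.3; 0.24 -0.138 0 0 0.3; 0 0 0 0 0.3")

```text
time_s: 26.48
eef_pos: [0.3173, 0.0971, 0.1406]
ee_rot: [0.815, 0.58, 0.0, 0.0]
force: [-0.6, -0.4, -0.2]
width: 0.0658
grasp_force: 0.0
```

```bash
python3 w.py; python3 -c "
from plan import *
go(W(-.066,.091,.010))"
```

```text
[-0.16   0.064  0.141] F mach [-0.597  0.406 -0.166] 0.06578953254802887 0.0 26.475 [-0.06  -0.12   0.053]
full-scale shift [ 0.47  -0.129  0.653] yaw deg 70.84255188961637 jaw 0.06578953254802887 t 26.475
```

carry_out(motion="0.1 -0.03 0 0.005 0.3; 0.1 -0.03 0 0 0.3; 0.1 -0.03 0 0 0.3; 0.1 -0.03 0 0 0.3; 0.07 -0.009 0 0 0.3; 0 0 0 0 0.3")

```text
time_s: 27.22
eef_pos: [0.3262, 0.1912, 0.1403]
ee_rot: [0.82, 0.573, -0.0, 0.0]
force: [-0.6, -0.3, -0.8]
width: 0.0661
grasp_force: 0.0
```

```bash
python3 w.py; python3 -c "
from plan import *
go(W(-.066,.091,.010))"
```

```text
[-0.068  0.088  0.14 ] F mach [-0.513  0.462 -0.768] 0.06606792866472853 0.0 27.225 [-0.081 -0.019  0.026]
full-scale shift [ 0.01  -0.017  0.652] yaw deg 69.89266534588342 jaw 0.06606792866472853 t 27.225
```

carry_out(motion="0.005 -0.015 0.15 -0.003 0.3; 0 0 0.15 0 0.3; 0 0 0.15 0 0.3; 0 0 0.1 0 0.3; 0 0 0.05 0 0.3; 0 0 0 0 0.3")

```text
time_s: 27.98
eef_pos: [0.3228, 0.193, 0.02]
ee_rot: [0.818, 0.575, -0.001, -0.0]
force: [-0.5, 0.6, -0.1]
width: 0.0662
grasp_force: 0.0
```

carry_out(motion="0 0 0.025 0 0.3; 0 0 0.025 0 0.3; 0.02 0 0 0 0.3; 0.02 0 0 0 0.3; 0 0 0 0 0.3")

```text
time_s: 28.6
eef_pos: [0.3259, 0.2014, 0.0105]
ee_rot: [0.818, 0.575, 0.0, 0.0]
force: [-0.4, -0.0, 0.1]
width: 0.0658
grasp_force: 0.0
```

```bash
python3 w.py; python3 -c "
from plan import *
go(W(-.050,.091,.010))"
```

```text
[-0.059  0.091  0.01 ] F mach [-0.17   0.337  0.092] 0.0658051320410275 0.0 28.6 [-0.023 -0.05  -0.029]
full-scale shift [0.043 0.002 0.002] yaw deg 70.21639017135179 jaw 0.0658051320410275 t 28.6
```

carry_out(motion="0.02 0 0 0 0.3; 0.015 0 0 0 0.3; 0.008 0 0 0 0.3; 0 0 0 0 0.3")

```text
time_s: 29.1
eef_pos: [0.3285, 0.2092, 0.0102]
ee_rot: [0.818, 0.575, -0.0, -0.0]
force: [-0.3, -1.4, 0.1]
width: 0.0662
grasp_force: 0.0
```

carry_out(motion="0 0 0 0 1; 0 0 0 0 1; 0 0 0 0 1; 0 0 0 0 1; 0 0 0 0 1; -0.02 0 0 0 1; -0.02 0 0 0 1; -0.02 0 0 0 1; -0.02 0 0 0 1; -0.02 0 0 0 1; 0 0 0 0 1")

```text
time_s: 30.48
eef_pos: [0.3223, 0.1917, 0.0103]
ee_rot: [0.819, 0.574, 0.002, -0.001]
force: [2.8, 10.4, -7.0]
width: 0.0367
grasp_force: 35.8
```

```bash
python3 w.py
```

```text
[-0.069  0.092  0.01 ] F mach [10.762  0.887 -7.015] 0.03668675189207533 35.797760747373104 30.475 [ 2.088 -0.476  0.278]
```

carry_out(motion="0.01 0 0 0 1; 0 0 0 0 0.3; 0 0 0 0 0.3; 0 0 0 0 0.3; 0.04 0 0 0 0.3; 0.04 0 0 0 0.3; 0.01 0 0 0 0.3; 0 0 0 0 0.3; 0 0 0 0 1; 0 0 0 0 1; 0 0 0 0 1; 0 0 0 0 1")

```text
time_s: 31.98
eef_pos: [0.3285, 0.209, 0.0102]
ee_rot: [0.818, 0.575, -0.0, 0.0]
force: [0.5, 0.1, -1.2]
width: 0.0396
grasp_force: 29.9
```

```bash
python3 w.py
```

```text
[-0.05   0.091  0.01 ] F mach [ 0.267 -0.474 -1.239] 0.039597017225598885 29.878189265727997 31.975 [-0.063  0.003  0.028]
```

carry_out(motion="-0.012 0 0 0 1; -0.012 0 0 0 1; -0.01 0 0 0 1; 0 0 0 0 1")

```text
time_s: 32.48
eef_pos: [0.3278, 0.2068, 0.011]
ee_rot: [0.82, 0.573, 0.005, -0.003]
force: [2.8, 22.7, -8.3]
width: 0.0401
grasp_force: 30.0
```

```bash
python3 w.py
```

```text
[-0.053  0.091  0.011] F mach [22.294  4.93  -8.285] 0.040081989234662295 29.973799288272858 32.475 [ 4.331 -0.564 -0.155]
```

carry_out(motion="0.02 0 0 0 1; 0 0 0 0 0.4; 0 0 0 0 0.4; 0.014 0 0 0 0.4; 0 0 0 0 0.4; 0 0 0 0 1; 0 0 0 0 1; 0 0 0 0 1; 0 0 0 0 1; 0 0 0 0 1")

```text
time_s: 33.72
eef_pos: [0.3285, 0.2091, 0.0102]
ee_rot: [0.818, 0.575, -0.0, 0.0]
force: [1.2, 0.4, -1.2]
width: 0.0397
grasp_force: 30.0
```

```bash
python3 w.py
```

```text
[-0.05   0.091  0.01 ] F mach [ 0.782 -1.011 -1.221] 0.03966933183157765 29.991991817951202 33.725 [-0.138 -0.025 -0.076]
```

carry_out(motion="0 0 -0.02 0 1; 0 0 -0.03 0 1; 0 0 -0.05 0 1; 0 0 -0.05 0 1; 0 0 0 0 1")

```text
time_s: 34.35
eef_pos: [0.3294, 0.2092, 0.0414]
ee_rot: [0.818, 0.575, 0.001, 0.001]
force: [-0.7, 0.2, -2.6]
width: 0.0395
grasp_force: 30.0
```

```bash
python3 w.py
```

```text
[-0.05   0.091  0.041] F mach [-0.074  0.665 -2.602] 0.03945502145568132 29.990891218185425 34.35 [-0.078 -0.001  0.003]
```

carry_out(motion="0 0 -0.1 0 1; -0.1 0.05 -0.1 0 1; -0.15 0.05 -0.1 0 1; -0.15 0.15 -0.1 0 1; -0.15 0.15 -0.1 0 1; -0.15 0.15 0 0 1; 0 0 0 0.097 1; 0 0 0 0.097 1; 0 0 0 0.097 1; 0 0 0 0.097 1; 0 0 0 0.097 1; 0 0 0 0 1")

```text
time_s: 35.85
eef_pos: [0.3841, 0.0401, 0.1399]
ee_rot: [0.973, 0.23, -0.001, -0.0]
force: [0.3, 0.1, -2.7]
width: 0.04
grasp_force: 30.0
```

```bash
python3 w.py
python3 - <<'E'
from plan import *
go(tw(-.035,-.015,.14))
# look for placed casting b (top camera)
T=robot.get_image("top");t=T["img"];k=t.astype(int);m=((k[:,:,2]>110)&(abs(k[:,:,0]-k[:,:,2])<80)).astype(np.uint8)
n,l,st,c=cv2.connectedComponentsWithStats(m)
for i in range(1,n):
    if st[i,4]>60:
        yy,xx=np.where(l==i);P=np.array([R.from_euler("z",-TY).apply(ray(T,a,b,.034)-TC)[:2] for a,b in zip(xx,yy)]);q=P.mean(0)
        if abs(q[0])<.13 and abs(q[1])<.15:
            ev,V=np.linalg.eigh(np.cov(P.T));print(st[i,4],q,P.min(0),P.max(0),"ang",np.degrees(np.arctan2(V[1,1],V[0,1])))
E
```

```text
[-0.191 -0.018  0.14 ] F mach [ 0.158 -0.241 -2.663] 0.04003748368079251 29.99141424894333 35.85 [-0.086  0.097 -0.014]
full-scale shift [-0.611  1.949 -0.001] yaw deg 26.62899744631049 jaw 0.04003748368079251 t 35.85
351 [-0.018 -0.108] [-0.073 -0.135] [ 0.038 -0.081] ang 171.29342920387782
346 [-0.003  0.081] [-0.059  0.058] [0.053 0.105] ang -175.19998944067027
```

carry_out(motion="-0.076 0.242 0 0 1; -0.076 0.242 0 0 1; -0.076 0.242 0 0 1; -0.076 0.242 0 0 1; -0.076 0.242 0 0 1; -0.076 0.242 0 0 1; -0.076 0.242 0 0 1; -0.076 0.242 0 0 1; 0 0 0 0 1; 0 0 0 0 1")

```text
time_s: 37.15
eef_pos: [0.4483, -0.3599, 0.1395]
ee_rot: [0.973, 0.23, -0.0, -0.001]
force: [-1.3, 0.0, -3.4]
width: 0.0398
grasp_force: 30.0
```

Run:
```python
from plan import *
go(tw(-.035,-.012,.010))
```

```text
full-scale shift [-0.002  0.003  0.648] yaw deg 26.593125570825396 jaw 0.039770806965911586 t 37.15
```

carry_out(motion="0 0 0.15 0 1; 0 0 0.15 0 1; 0 0 0.15 0 1; 0 0 0.08 0 1; 0 0 0.04 0 1; 0 0 0 0 1")

```text
time_s: 37.9
eef_pos: [0.4489, -0.3605, 0.0265]
ee_rot: [0.973, 0.23, 0.0, 0.0]
force: [-0.1, -0.3, -3.1]
width: 0.0396
grasp_force: 30.0
```

carry_out(motion="0 0 0.03 0 1; 0 0 0.025 0 1; 0 0 0.018 0 1; 0 0 0.006 0 1; 0 0 0 0 1")

```text
time_s: 38.52
eef_pos: [0.4487, -0.3607, 0.0105]
ee_rot: [0.973, 0.229, 0.0, 0.0]
force: [-0.0, 0.1, -2.6]
width: 0.0396
grasp_force: 30.0
```

Release, rise, and clear away toward the base.

carry_out(motion="0 0 0.004 0 1; 0 0 0 0 0.3; 0 0 0 0 0.3; 0 0 0 0 0.3; 0 0 0 0 0.3; 0 0 -0.1 0 0.3; 0 0 -0.25 0 0.3; 0 0 -0.3 0 0.3; 0 0.2 -0.2 0 0.3; 0 0.3 0 0 0.3; 0 0.3 0 0 0.3; 0 0.2 0 0 0.3")

```text
time_s: 40.02
eef_pos: [0.5388, -0.5418, 0.1814]
ee_rot: [0.973, 0.229, 0.0, 0.001]
force: [1.1, -0.8, 0.6]
width: 0.0655
grasp_force: 0.0
```

```bash
cat > chk.py <<'E'
from plan import *
s=robot.get_state();print(s["eef_pos"],s["force"],s["time_s"])
T=robot.get_image("top");t=T["img"];k=t.astype(int);m=((k[:,:,2]>110)&(abs(k[:,:,0]-k[:,:,2])<80)).astype(np.uint8)
n,l,st,c=cv2.connectedComponentsWithStats(m)
for i in range(1,n):
    if st[i,4]>60:
        yy,xx=np.where(l==i);P=np.array([R.from_euler("z",-TY).apply(ray(T,a,b,.034)-TC)[:2] for a,b in zip(xx,yy)]);q=P.mean(0)
        if abs(q[0])<.13 and abs(q[1])<.15:
            ev,V=np.linalg.eigh(np.cov(P.T));print(st[i,4],q,P.min(0),P.max(0),"ang",np.degrees(np.arctan2(V[1,1],V[0,1])))
b=((k[:,:,0]>120)&(k[:,:,2]<100)&(k[:,:,0]-k[:,:,2]>70)).astype(np.uint8)
for f in("pics/top0.png",None):
    q=(cv2.imread(f) if f else t).astype(int);b=((q[:,:,0]>100)&(q[:,:,0]-q[:,:,2]>70)).astype(np.uint8);b[:,:300]=0
    print("tote rect",cv2.minAreaRect(cv2.findNonZero(b)))
S=robot.get_image("scene")["img"].astype(int)
for q in(cv2.imread("pics/scene0.png").astype(int),S):
    z=q[120:180,270:305];r=(z[:,:,2]-z[:,:,0]>40)&(z[:,:,2]<190);yy,xx=np.where(r);print("raw px front",xx.mean()+270,yy.max()+120,xx.min(),xx.max())
E
python3 chk.py
```

```text
[ 0.539 -0.542  0.181] [ 1.056 -0.839  0.649] 40.025
197 [ 0.004 -0.11 ] [-0.03  -0.135] [ 0.038 -0.086] ang 162.63675372825017
302 [ 0.002 -0.014] [-0.045 -0.036] [0.052 0.007] ang 178.43094055810909
344 [-0.003  0.081] [-0.059  0.058] [0.053 0.105] ang -175.32751262225224
tote rect ((409.2811584472656, 178.7593994140625), (75.83568572998047, 178.3479461669922), 61.75026321411133)
tote rect ((398.1751708984375, 164.29464721679688), (57.6234016418457, 179.4891815185547), 55.38885498046875)
raw px front 283.80689655172415 165 9 18chk.py:16: RuntimeWarning: Mean of empty slice.
  z=q[120:180,270:305];r=(z[:,:,2]-z[:,:,0]>40)&(z[:,:,2]<190);yy,xx=np.where(r);print("raw px front",xx.mean()+270,yy.max()+120,xx.min(),xx.max())
  ret = ret.dtype.type(ret / rcount)
Traceback (most recent call last):
  File "chk.py", line 16, in <module>
    z=q[120:180,270:305];r=(z[:,:,2]-z[:,:,0]>40)&(z[:,:,2]<190);yy,xx=np.where(r);print("raw px front",xx.mean()+270,yy.max()+120,xx.min(),xx.max())
                                                                                                                      ~~~~~~^^
ValueError: zero-size array to reduction operation maximum which has no identity
```

```bash
python3 -c "
from plant import robot
print(robot.hand_in())"
```

```text
the job is handed in; nothing more can be done
None
```

I wound the cross table back to its stop, set both finished castings down in the tote beside the old one, and handed the job in at about 40 s. Hand-in returned no verdict. My last pictures show three castings in the tote, but the arm partly hid the last one placed. The arm also hid the raw casting, which was last seen in place when I took the first casting out.

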